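# Tare the kitchen scale through its covered key well

## Task

Zero the kitchen scale for the empty bowl that stands on it: with a fingertip, push the splash cover all the way aside along its rails, reach into the well it uncovers and press the sunken tare key fully down for a good second, then let the key come up and push the cover all the way back over that well. Work gently, do not press the scale's other key, and leave the bowl, the egg cup, the lemon and the garlic where they are.

Things in the scene. Friction and masses are not known exactly. Their poses are not given: they have to be found in the camera images.
- scale: White kitchen scale, fixed, 233 mm long (x), 212 mm wide (y). Origin on the worktop midway between its two key wells; x points away from the robot to the steel pan (132 mm across, centre x +112 mm, top z 50 mm), y left. Turned up to 20 degrees. Flat key deck (x -50 to +42 mm) 42 mm above the worktop, with two rails 5 mm high along y at x -36 and +36 mm.
- tare_well (a point): Centre of the mouth of the tare well, level with the deck, at x 0, y +36 mm of the scale. Round well 50 mm across, 26 mm deep; the top of the round grey key in it (28 mm across) lies 14 mm below the deck at rest and 19 mm below when fully down. The cover lies over this well at the start.
- unit_well (a point): Centre of the mouth of the other well, level with the deck, at x 0, y -36 mm of the scale; same size, with a square grey key (24 mm). It is open at the start, and the cover lies over it when pushed aside. Its key must not be pressed.
- tare_key (a joint): How far the round tare key is pressed, m: 0 up, 0.005 fully down. Spring: it starts to move at about 1.7 N, is fully down at about 3.7 N and comes up by itself.
- unit_key (a joint): The same for the square key in the other well (leave it up).
- cover (a joint): Position of the sliding cover, m: 0 fully over the tare well, 0.072 (end stop) fully aside, over the other well. It grows as the cover moves along the scale's -y. Starts at 0 to 0.008. It stays where it is left and takes about 2 N to slide; both ends are firm stops.
- cover_ridge (a point): Top centre of the cover's upright push ridge, moving with the cover; axes as the scale's. The cover is a grey plate 66 mm (x) by 62 mm (y), 3 mm thick, on the deck; the ridge stands in its middle, 46 mm long (x), 12 mm thick (y), its top 20 mm above the deck, 17 mm above the plate.
- bowl: Empty amber glass bowl, 111 mm across, 45 mm high, loose on the scale's pan; origin at the centre of its underside. Its near rim stands about 60 mm behind the line through the two wells. Leave it alone.
- egg_cup: White egg cup, 49 mm across, 63 mm high, loose on the worktop beside the left (+y) side of the scale; origin at the centre of its underside. Leave it standing.
- lemon: Lemon, 83 x 58 x 58 mm, loose on the worktop to the right of the scale; origin at its underside. Leave it alone.
- garlic: Garlic bulb, 60 mm across, 58 mm high, loose on the worktop to the left in front of the scale; origin at its underside. Leave it alone.
Not all that is in view belongs to the job. What is shaped like the egg_cup but purple is not meant.

How it is judged:
On the way, in this order (a step that is already met when the one before it is completed fails the run):
1. the cover is pushed aside, the tare well uncovered (value of joint cover above 0.06 m), for 0.1 s.
2. the tare key is held fully down in its open well (value of joint tare_key above 0.004 m and value of joint cover above 0.05 m), for 0.7 s.
At the end, for the whole second after the job is handed in: After the key was held down for at least 0.7 s with the well uncovered: the cover is back within 5 mm of its closed stop, both keys are up (within 1 mm), the bowl stands upright on the pan within 15 mm of its start and the egg cup stands upright (value of joint cover below 0.005 m and value of joint each of tare_key, unit_key below 0.001 m and distance of bowl from where it was at the start of the episode below 0.015 m and angle between each of bowl, egg_cup's own z axis and vertical below 0.15 rad); the robot touches nothing.
It fails at once if the other (square) key is pressed (value of joint unit_key above 0.0025 m).
It fails at once if the bowl is lifted, shifted or tipped (distance of bowl from where it was at the start of the episode above 0.02 m or angle between bowl's own z axis and vertical above 0.3 rad).
It fails at once if the egg cup, lemon or garlic is lifted, carried or knocked away (distance of egg_cup from where it was at the start of the episode above 0.03 m or distance of any of lemon, garlic from where it was at the start of the episode above 0.04 m).
It fails at once if the scale is pressed or pushed with more than 40 N (contact force between any of the arm, the fingers and scale above 40 N).
It also fails if it takes over 51 s, if anything falls off the work surface, if the arm or the gripper's body presses on something with over 40 N, if the wrist force passes 120 N, or if a joint passes its speed limit or range.

## Robot

A 7-joint arm with a two-finger parallel gripper is mounted at the origin on a cart in front of the work surface, level with it; the furniture and walls round the work are solid. World frame = base frame: x ahead of the robot, y to its left, z up, the work surface at z = 0. Lengths are in m, angles in rad, forces in N, time in s.
With the tool pointing down it reaches from about 0.425 to 0.925 m from the base axis. Payload 6.8 kg.
Tool frame: the origin (TCP) lies at the very end of the fingers, on their centre line; the grasp point (between the pads) lies 19 mm behind it; z points along the fingers, y is the line along which they close (so a half turn about z gives the same grasp; the last joint's range is limited). The gripper opens to 85 mm and grips with 20 to 120 N. Pads are 22 mm wide; open, the fingers measure 114 mm over their backs; the gripper's body (76 mm by 85 mm) begins 54 mm behind the grasp point. The pads swing forward as they close: fully open they stand 13 mm farther back than shut.
Start: joints at [1.106, 0.477, 0.022, 1.555, -0.011, 1.109, -0.083], TCP at [0.236, -0.633, 0.231] pointing down, gripper open.
Joint ranges: [-2.96, 2.96], [-0.34, 2.1], [-1.41, 1.46], [0.24, 2.44], [-1.37, 4.51], [0.17, 1.92], [-2.96, 2.96]. Speed limits (rad/s): [2.39, 2.39, 3.14, 3.14, 3.14, 3.14, 3.14].

## Interface

Orientations are given as a unit quaternion [w, x, y, z].
In Python, from station import telemetry, viewer, job, search_frame, cut_out gives the robot as it stands. The module is installed in compiled form; this text tells all that it offers.
- The arm moves only by the shell command python3 -m crank 'ROWS' [FORCE]. ROWS is JSON, a list of rows, each an object with "delta_rot": the turn, a rotation vector about the tool's x, y, z in degrees, a list of three; "xyz": the shift along the tool's x, y, z in m, a list of three; "fingers": the gripper command: -1 is fully open, 1 is shut, values between are in proportion. In form: [{"delta_rot": [ax, ay, az], "xyz": [dx, dy, dz], "fingers": fingers}, ...]. A call has 1 to 10 rows; each row is the pose to reach, as a shift and turn from the pose commanded when the call began, along the tool's axes at that moment; what a row does not reach only later rows make up. A row lasts 1/10 s, in which the tool goes at most 50 mm and 8.59 degrees, less where a joint would pass 70% of its speed; a pose out of reach is approached as far as the arm can. A call with a gripper value outside its range is refused whole. The fingers move at their own pace and stop on an object; FORCE is the grip in N (left out, the last holds). Time passes only in rows, so rows that repeat a pose let the fingers close. It gives the time, the measured TCP pose, the force, the opening and the grip force at its end, in the units of the state.
- telemetry.get_obs(): the state, without advancing time (a new reading comes with each control period).
- viewer.read_camera(name): name is "scene" or "top" or "wrist"; returns a dict with "img" (384x512x3 uint8, red, green, blue), "fx", "fy", "cx", "cy" (pixels), "origin" and "rotation" of the camera in the world. Camera axes: x right, y up, looking along -z (the intrinsics and any distortion apply to the point x, -y, -z); pixel columns grow to the right and rows downward; lengths in m; the calibration is good to about 2 mm. The wrist camera is an equidistant fisheye: a pixel r from the principal point sees the ray r / f radians off the axis. A picture is of the moment at which its call begins. There is no depth.
- job.hand_in(): hands the job in; it is judged then, once.
Trained networks look in the newest picture that a camera, given by its name, has taken for a name from the list of things; names that differ only in an ending like _2 or _b are one class to them, and where a whole thing is asked for, a point or a joint stands for the part that bears it (a point fixed in the world has none). Each returns a list of dicts, best first, with "score" (0 to 1); they miss things now and then, are a little off and sometimes report something else, mostly with a low value. They report only what shows in the picture. A call takes as long as a camera call. They do not tell look-alikes from the thing itself.
- search_frame(camera, thing): "pixel" ([column, row] in pixels, amid what is visible of it).
- cut_out(camera, thing): "pixels" (384x512 bool, what is visible of it) and "pixel" ([column, row] in pixels, amid what is visible of it).
The state is a dict: "t": time; "q": joint angles; "joint_vel": joint speeds; "joint_torque": joint torques, N m; "eef_pos": TCP position; "tool_rot": TCP orientation; "contact_force": force on the tool from outside, world axes, zero at the start; "torque": the same for the moment, N m; "gripper_width": opening from 0.0 (shut) to 1.0 (fully open); "grasp_force": force on a finger pad.
Only numpy, scipy, OpenCV 4.12 (cv2) and the standard library are available. Lean on these libraries where they do the work, as an engineer would, in place of code of your own. Each camera call takes 0.05 s, during which the arm holds its last target. There are 200 camera calls.

## Working session

There is one attempt and no reset: what is moved stays moved. The work goes in short steps, Python scripts to look and compute and a shell command to move; the robot and the scene stay as the last step left them, time stands still between calls to the robot, and variables do not carry over. Pictures are saved under pics/ and viewed, at most 10 in all, crops included, and the job is handed in when it is done.

```bash
mkdir -p pics
cat > h.py <<'E'
import numpy as np,cv2
from station import telemetry, viewer, job, search_frame, cut_out
def ray(c,px):
    x=(px[0]-c['cx'])/c['fx'];y=(px[1]-c['cy'])/c['fy']
    d=np.array([x,-y,-1.]);return np.array(c['rotation'])@d
def hit(c,px,z):
    d=ray(c,px);o=np.array(c['origin']);return o+d*(z-o[2])/d[2]
def proj(c,p):
    v=np.array(c['rotation']).T@(np.array(p)-c['origin']);return [c['cx']+c['fx']*v[0]/-v[2],c['cy']-c['fy']*v[1]/-v[2]]
E
python3 - <<'E'
from h import *
o=telemetry.get_obs();print(o)
ims=[]
for n in ['top','scene']:
    c=viewer.read_camera(n);cv2.imwrite(f'pics/{n}0.png',c['img'][:,:,::-1])
    print(n,c['fx'],c['cx'],c['cy'],c['origin'],np.array(c['rotation']).round(3).tolist())
    for t in ['scale','tare_well','unit_well','cover','cover_ridge','unit_key','bowl','egg_cup','lemon','garlic']:
        print(t,[(np.round(r['pixel'],1).tolist(),round(float(r['score']),2)) for r in search_frame(n,t)[:3]])
E
```

```text
{'t': 0.0, 'q': array([ 1.10591033,  0.47782044,  0.02234615,  1.55643502, -0.01150629,
        1.10927809, -0.08308028]), 'joint_vel': array([-0.00093555,  0.00209421,  0.00201541, -0.00123075,  0.00032141,
        0.000647  ,  0.00072566]), 'joint_torque': array([ 1.79745521e-04, -5.96456695e+01,  1.60764646e+00, -2.81197786e+01,
        1.23492029e-02,  9.44642583e-03,  1.43597390e-05]), 'eef_pos': array([ 0.23553674, -0.63195516,  0.23031912]), 'tool_rot': array([-8.77808170e-04,  9.84126792e-01,  1.77464465e-01, -2.25580609e-04]), 'contact_force': array([-0.21593446, -0.41839069, -0.31067383]), 'torque': array([ 0.00678086, -0.03477745, -0.05378623]), 'grasp_force': 0.0, 'gripper_width': 1.000272857423594}
top 422.3137938579605 251.29787217750945 199.44014302830107 [ 0.31222948 -0.02058988  1.12959384] [-0.698, -0.054, 0.051, 0.712]
scale [([256.1, 170.7], 0.71)]
tare_well [([253.6, 167.9], 0.59)]
unit_well [([255.3, 167.6], 0.82)]
cover [([237.1, 183.1], 0.96), ([256.5, 168.3], 0.64), ([369.5, 202.1], 0.23)]
cover_ridge [([240.9, 180.9], 0.77), ([127.2, 252.1], 0.49)]
unit_key [([263.8, 185.1], 0.59)]
bowl [([256.3, 135.0], 0.68)]
egg_cup [([169.4, 172.7], 0.68), ([199.1, 149.3], 0.6), ([185.4, 202.9], 0.55)]
lemon [([366.4, 202.8], 0.86)]
garlic [([129.3, 251.9], 0.73)]
scene 429.9053066034651 260.03836261856486 189.50042943832665 [-0.13614651  0.54620295  1.01461794] [-0.368, -0.145, 0.314, 0.863]
scale [([247.3, 173.7], 0.57), ([240.9, 187.5], 0.21)]
tare_well [([244.8, 176.7], 0.8)]
unit_well [([244.7, 175.0], 0.64)]
cover [([241.6, 186.1], 0.61)]
cover_ridge [([244.5, 185.6], 0.71)]
unit_key [([261.1, 182.4], 0.37)]
bowl [([260.7, 179.4], 0.66), ([229.1, 147.6], 0.64), ([210.6, 284.9], 0.23)]
egg_cup [([200.0, 193.9], 0.71), ([192.6, 217.6], 0.67), ([217.0, 219.6], 0.56)]
lemon [([335.9, 143.1], 0.6), ([198.9, 190.1], 0.53)]
garlic [([243.0, 176.2], 0.59), ([209.6, 285.2], 0.52)]
```

View pics/top0.png

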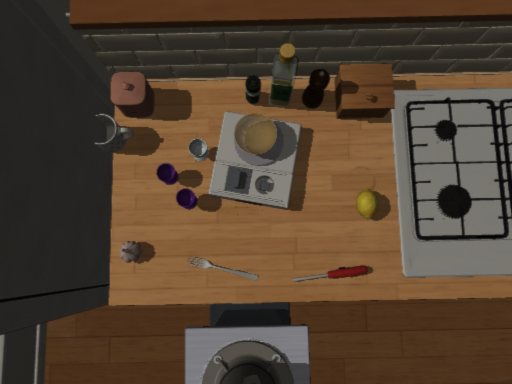

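View pics/scene0.png

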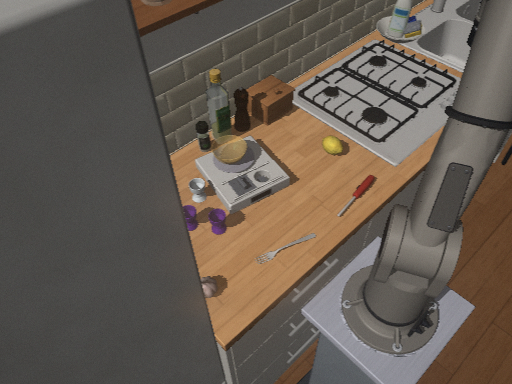

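The top view shows the scale at about (256,165), with the grey cover over its left well at about (238,180) and the open unit well at (264,185). The white egg cup is at (199,149) and the purple look-alikes are at (167,174) and (187,199). Other things that could be taken for the cover or key: the pan and bowl (256,135), and the unit key (264,185). I choose the cover at (238,180) by its description and will check it in a close crop.

```bash
cat >> h.py <<'E'
from scipy.spatial.transform import Rotation as R
def fix(c):
    r=np.array(c['rotation'])
    if r.shape==(4,): c['rotation']=R.from_quat(r[[1,2,3,0]]).as_matrix()
    return c
def cam(n): return fix(viewer.read_camera(n))
E
python3 - <<'E'
from h import *
c=cam('top');s=cam('scene')
a=cv2.resize(c['img'][105:215,200:310],(590,590),interpolation=cv2.INTER_CUBIC)
cv2.imwrite('pics/top1.png',a[:,:,::-1])
m=cut_out('top','scale')[0]['pixels'].astype(np.uint8)
print(m.sum(),cv2.boxPoints(cv2.minAreaRect(cv2.findNonZero(m))).tolist())
print(hit(c,(264,185),.042),hit(c,(238,180),.06),hit(c,(199,149),.05))
print(hit(s,(262,177),.042),hit(s,(241,184),.05))
E
```

```text
5475 [[207.79920959472656, 196.08460998535156], [222.35939025878906, 110.17955780029297], [301.9542236328125, 123.67021179199219], [287.39404296875, 209.57525634765625]]
[ 0.51221833 -0.05078581  0.042     ] [0.52345141 0.0164187  0.06      ] [0.61076205 0.1181858  0.05      ]
[ 0.51147576 -0.05059396  0.042     ] [0.52957665 0.01860776 0.05      ]
```

View pics/top1.png

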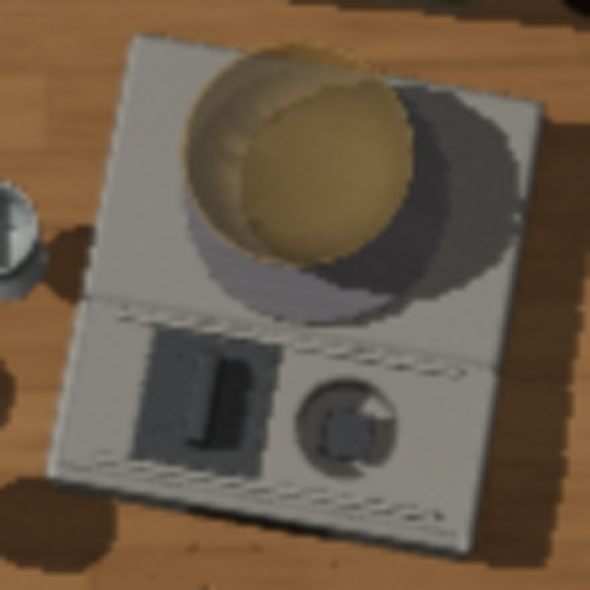

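The crop shows the cover plate centred at crop (207,402), with its ridge upright in the middle. The open well with the square key is at crop (346,428). The cover choice is confirmed. Now for the scale pose.

Run:
```python
from h import *
c=cam('top')
P=lambda x,y,z:hit(c,(200+x/5.364-.4,105+y/5.364-.4),z)
def yaw(a,b): d=b-a;return np.degrees(np.arctan2(d[1],d[0]))
print('groove y',yaw(P(495,368,.042),P(88,297,.042))-90)
print('near edge',yaw(P(467,545,.042),P(55,472,.042))-90,'left',yaw(P(52,475,.042),P(88,297,.042)),'right',yaw(P(467,545,.042),P(495,368,.042)))
print('rail',yaw(P(440,517,.047),P(95,460,.047))-90,'rail2',yaw(P(465,374,.047),P(120,312,.047))-90)
u=P(346,428,.042);print('unit',u,'plate',P(207,402,.045))
m=(P(55,472,.042)+P(467,545,.042))/2;g=(P(88,297,.042)+P(495,368,.042))/2
print('near mid',m,'groove mid',g)
for r in cut_out('top','bowl')[:1]: print(r['pixel'])
print('ridge top',P(208,402,.062), P(195,400,.062))
```

```text
groove y -11.366342480475126
near edge -11.371488181359126 left -11.647590862234434 right -10.762747061538994
rail -10.715305673142126 rail2 -11.65622626648684
unit [ 0.51383134 -0.05109823  0.042     ] plate [0.52761682 0.01642015 0.045     ]
near mid [ 0.47506588 -0.00856609  0.042     ] groove mid [ 0.56212834 -0.02522838  0.042     ]
[256.2, 134.7]
ridge top [0.52423046 0.01536007 0.062     ] [0.52534279 0.02158554 0.062     ]
```

```bash
cat >> h.py <<'E'
YAW=np.radians(-11.3); O=np.array([.522,-.0168])
S=R.from_euler('z',YAW).as_matrix(); T=S@np.diag([1,-1,-1.])
def obs():
    o=telemetry.get_obs();q=o['tool_rot'];p=o['eef_pos']
    return o,np.array(p),R.from_quat(np.array(q)[[1,2,3,0]]).as_matrix()
def here():
    o,p,M=obs();l=S.T@(p-[*O,0]);f=S.T@o['contact_force']
    print('t',round(o['t'],2),'scale mm',(l*1e3).round(1),'F',f.round(1),'w',round(o['gripper_width'],2),'tilt err',np.degrees(R.from_matrix(M.T@T).as_rotvec()).round(2))
def goto(x,y,z):
    o,p,M=obs();t=np.array([*O,0])+S@(np.array([x,y,z])/1e3)
    print('shift',(M.T@(t-p)).round(4),'rot',np.degrees(R.from_matrix(M.T@T).as_rotvec()).round(1))
E
python3 -c "
from h import *
here();goto(0,62,160)"
```

```text
t 1.35 scale mm [-160.  -659.8  231.3] F [ 0.   0.5 -0.6] w 1.0 tilt err [ 0.   -0.   31.74]
shift [ 0.5159 -0.5297  0.0713] rot [ 0.  -0.  31.7]
```

```bash
python3 -m crank '[{"delta_rot":[0,0,4],"xyz":[0.04,-0.04,0],"fingers":1},{"delta_rot":[0,0,8],"xyz":[0.07,-0.07,0],"fingers":1},{"delta_rot":[0,0,12],"xyz":[0.10,-0.10,0],"fingers":1},{"delta_rot":[0,0,16],"xyz":[0.14,-0.14,0],"fingers":1},{"delta_rot":[0,0,20],"xyz":[0.17,-0.175,0],"fingers":1},{"delta_rot":[0,0,24],"xyz":[0.20,-0.21,0],"fingers":1},{"delta_rot":[0,0,28],"xyz":[0.24,-0.245,0],"fingers":1},{"delta_rot":[0,0,31.7],"xyz":[0.27,-0.28,0],"fingers":1},{"delta_rot":[0,0,31.7],"xyz":[0.30,-0.31,0],"fingers":1},{"delta_rot":[0,0,31.7],"xyz":[0.34,-0.35,0],"fingers":1}]' 20; python3 -c "
from h import *
here();goto(0,62,160)"
```

```text
t: 2.35
eef_pos: [0.4296, -0.1907, 0.2317]
tool_rot: [0.0, 0.995, -0.099, 0.0]
contact_force: [1.0, -0.7, -0.1]
gripper_width: -0.0
grasp_force: 0.0
t 2.35 scale mm [ -56.5 -188.6  231.7] F [ 1.1 -0.5 -0.1] w -0.0 tilt err [ 0.04 -0.05 -0.03]
shift [ 0.0563 -0.2507  0.0716] rot [ 0.  -0.1 -0. ]
```

```bash
python3 -m crank '[{"delta_rot":[0,0,0],"xyz":[0.01,-0.04,0],"fingers":1},{"delta_rot":[0,0,0],"xyz":[0.02,-0.08,0],"fingers":1},{"delta_rot":[0,0,0],"xyz":[0.03,-0.12,0],"fingers":1},{"delta_rot":[0,0,0],"xyz":[0.04,-0.16,0.02],"fingers":1},{"delta_rot":[0,0,0],"xyz":[0.05,-0.2,0.04],"fingers":1},{"delta_rot":[0,0,0],"xyz":[0.056,-0.23,0.06],"fingers":1},{"delta_rot":[0,0,0],"xyz":[0.056,-0.25,0.07],"fingers":1},{"delta_rot":[0,0,0],"xyz":[0.056,-0.25,0.07],"fingers":1},{"delta_rot":[0,0,0],"xyz":[0.056,-0.25,0.07],"fingers":1}]'
python3 - <<'E'
from h import *
here();goto(0,62,52)
w=cam('wrist');s=cam('top')
a=np.hstack([w['img'],cv2.resize(s['img'][105:215,200:310],(384,384),interpolation=cv2.INTER_CUBIC)])
cv2.imwrite('pics/w2.png',cv2.resize(a,(798,342))[:,:,::-1]);print(w['fx'],w['cx'],w['cy'],w['origin'],w['rotation'])
E
```

```text
t: 3.25
eef_pos: [0.5331, 0.0423, 0.1613]
tool_rot: [0.0, 0.995, -0.098, -0.0]
contact_force: [-0.9, -0.5, -0.2]
gripper_width: -0.001
grasp_force: 0.0
t 3.25 scale mm [ -0.7  60.1 161.3] F [-0.8 -0.7 -0.2] w -0.0 tilt err [0.03 0.02 0.08]
shift [ 0.0008 -0.002   0.1093] rot [0.  0.  0.1]
297.3186396354542 256.16524534942846 190.66430982870187 [0.61561808 0.02667436 0.30268482] [[-1.95949546e-01  9.26812578e-01  3.20347030e-01]
 [-9.80613594e-01 -1.85488010e-01 -6.31757602e-02]
 [ 8.68444046e-04 -3.26515914e-01  9.45191305e-01]]
```

View pics/w2.png

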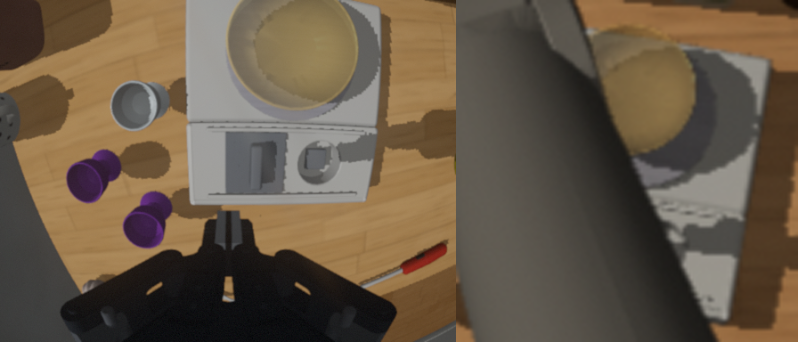

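Wrist view (pixels in this composite): the cover is at about (254,163) with the ridge at (262,163), and the open unit well is at (318,163). The closed fingertips are at (228,213), and the egg cup (138,105) is well clear. I'll cross-check the pose from this view.

Run:
```python
from h import *
c=cam('wrist')
def fh(px,z):
    k=.8906;u=np.array([px[0]/k-c['cx'],px[1]/k-c['cy']]);r=np.hypot(*u);th=r/c['fx']
    d=np.array([u[0]/r*np.sin(th),-u[1]/r*np.sin(th),-np.cos(th)]);d=c['rotation']@d
    o=c['origin'];p=o+d*(z-o[2])/d[2];return (S.T@(p-[*O,0])*1e3).round(1)
for n,px,z in [('unit',(318,163),.042),('plate',(254,163),.045),('ridge',(262,165),.062),('nearL',(191,203),.042),('nearR',(364,202),.042),('grooveL',(189,121),.042),('grooveR',(376,124),.042),('tip',(228,213),.163)]: print(n,fh(px,z))
```

```text
unit [  1.2 -37.2  42. ]
plate [ 2.1 33.  45. ]
ridge [ 5.4 26.9 62. ]
nearL [-44.9 100.7  42. ]
nearR [ -47.9 -104.6   42. ]
grooveL [45.4 98.6 42. ]
grooveR [  46.9 -104.4   42. ]
tip [  8.   59.7 163. ]
```

```bash
cat >> h.py <<'E'
O=O+(S@[.001,-.001,0])[:2]
E
python3 -m crank '[{"delta_rot":[0,0,0],"xyz":[0.001,-0.003,0.03],"fingers":1},{"delta_rot":[0,0,0],"xyz":[0.001,-0.003,0.06],"fingers":1},{"delta_rot":[0,0,0],"xyz":[0.001,-0.003,0.08],"fingers":1},{"delta_rot":[0,0,0],"xyz":[0.001,-0.003,0.09],"fingers":1},{"delta_rot":[0,0,0],"xyz":[0.001,-0.003,0.097],"fingers":1},{"delta_rot":[0,0,0],"xyz":[0.001,-0.003,0.103],"fingers":1},{"delta_rot":[0,0,0],"xyz":[0.001,-0.003,0.109],"fingers":1},{"delta_rot":[0,0,0],"xyz":[0.001,-0.003,0.109],"fingers":1}]'; python3 -c "
from h import *
here();goto(0,-22,52)"
```

```text
t: 4.2
eef_pos: [0.5347, 0.0451, 0.0522]
tool_rot: [0.0, 0.995, -0.098, -0.0]
contact_force: [0.2, 1.0, 0.2]
gripper_width: 0.002
grasp_force: 0.0
t 4.2 scale mm [-0.7 64.2 52.2] F [-0.   1.   0.2] w 0.0 tilt err [0.01 0.   0.03]
shift [0.0007 0.0862 0.0002] rot [0. 0. 0.]
```

```bash
python3 -m crank '[{"delta_rot":[0,0,0],"xyz":[0.001,0.005,0],"fingers":1},{"delta_rot":[0,0,0],"xyz":[0.001,0.01,0],"fingers":1},{"delta_rot":[0,0,0],"xyz":[0.001,0.015,0],"fingers":1},{"delta_rot":[0,0,0],"xyz":[0.001,0.02,0],"fingers":1},{"delta_rot":[0,0,0],"xyz":[0.001,0.025,0],"fingers":1},{"delta_rot":[0,0,0],"xyz":[0.001,0.03,0],"fingers":1},{"delta_rot":[0,0,0],"xyz":[0.001,0.035,0],"fingers":1},{"delta_rot":[0,0,0],"xyz":[0.001,0.04,0],"fingers":1},{"delta_rot":[0,0,0],"xyz":[0.001,0.045,0],"fingers":1}]'; python3 -c "
from h import *
here()"
```

```text
t: 5.1
eef_pos: [0.5272, 0.0005, 0.0525]
tool_rot: [-0.0, 0.995, -0.098, 0.0]
contact_force: [0.3, 1.9, 1.9]
gripper_width: 0.0
grasp_force: 1.5
t 5.1 scale mm [ 0.7 19.  52.5] F [-0.   1.9  1.9] w 0.0 tilt err [-0.01 -0.04  0.04]
```

```bash
python3 -m crank '[{"delta_rot":[0,0,0],"xyz":[0,0.005,0],"fingers":1},{"delta_rot":[0,0,0],"xyz":[0,0.01,0],"fingers":1},{"delta_rot":[0,0,0],"xyz":[0,0.015,0],"fingers":1},{"delta_rot":[0,0,0],"xyz":[0,0.02,0],"fingers":1},{"delta_rot":[0,0,0],"xyz":[0,0.024,0],"fingers":1}]'
python3 - <<'E'
from h import *
here()
w=cam('wrist');cv2.imwrite('pics/w3.png',w['img'][:,:,::-1])
E
```

```text
t: 5.6
eef_pos: [0.5222, -0.0232, 0.0523]
tool_rot: [0.0, 0.995, -0.098, 0.0]
contact_force: [2.4, 2.1, 2.8]
gripper_width: -0.001
grasp_force: 1.5
t 5.6 scale mm [ 0.4 -5.2 52.3] F [1.9 2.5 2.8] w -0.0 tilt err [ 0.   -0.01  0.03]
```

View pics/w3.png

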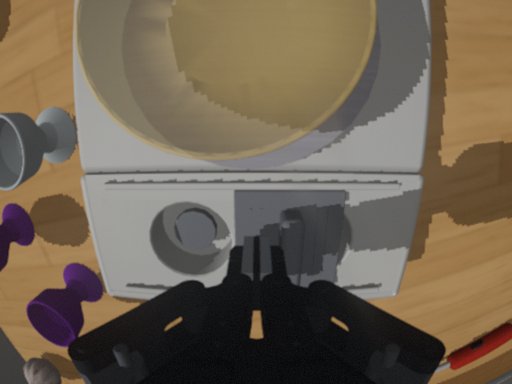

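The cover is sliding: the plate is at about (290,235). The tare well is open at (192,238) with its round key visible. I'll push on to the stop.

```bash
python3 -m crank '[{"delta_rot":[0,0,0],"xyz":[0,0.003,0],"fingers":1},{"delta_rot":[0,0,0],"xyz":[0,0.006,0],"fingers":1},{"delta_rot":[0,0,0],"xyz":[0,0.008,0],"fingers":1},{"delta_rot":[0,0,0],"xyz":[0,0.010,0],"fingers":1},{"delta_rot":[0,0,0],"xyz":[0,0.010,0],"fingers":1}]'; python3 -c "
from h import *
here()"
```

```text
t: 6.15
eef_pos: [0.52, -0.0329, 0.0522]
tool_rot: [0.0, 0.995, -0.098, -0.0]
contact_force: [1.2, 1.4, 1.6]
gripper_width: -0.002
grasp_force: 0.7
t 6.15 scale mm [  0.2 -15.1  52.2] F [0.9 1.6 1.6] w -0.0 tilt err [0.02 0.02 0.02]
```

```bash
python3 -m crank '[{"delta_rot":[0,0,0],"xyz":[0,0.002,0],"fingers":1},{"delta_rot":[0,0,0],"xyz":[0,0.003,0],"fingers":1},{"delta_rot":[0,0,0],"xyz":[0,0.004,0],"fingers":1},{"delta_rot":[0,0,0],"xyz":[0,0.004,0],"fingers":1}]'; python3 -c "
from h import *
here()"
```

```text
t: 6.55
eef_pos: [0.5193, -0.0366, 0.0522]
tool_rot: [0.0, 0.995, -0.098, -0.0]
contact_force: [1.1, 0.9, 1.0]
gripper_width: -0.003
grasp_force: 0.9
t 6.55 scale mm [  0.2 -18.9  52.2] F [0.9 1.1 1. ] w -0.0 tilt err [0.01 0.02 0.03]
```

```bash
python3 -m crank '[{"delta_rot":[0,0,0],"xyz":[0,0.001,0],"fingers":1},{"delta_rot":[0,0,0],"xyz":[0,0.002,0],"fingers":1},{"delta_rot":[0,0,0],"xyz":[0,0.003,0],"fingers":1},{"delta_rot":[0,0,0],"xyz":[0,0.003,0],"fingers":1}]'; python3 -c "
from h import *
here()
w=cam('wrist');cv2.imwrite('pics/w4.png',w['img'][:,:,::-1])"
```

```text
t: 6.95
eef_pos: [0.5192, -0.0372, 0.0523]
tool_rot: [-0.001, 0.995, -0.097, 0.0]
contact_force: [2.1, 6.9, -0.2]
gripper_width: -0.0
grasp_force: 3.4
t 6.95 scale mm [  0.2 -19.6  52.3] F [ 0.7  7.2 -0.2] w -0.0 tilt err [-0.13 -0.01  0.14]
```

View pics/w4.png

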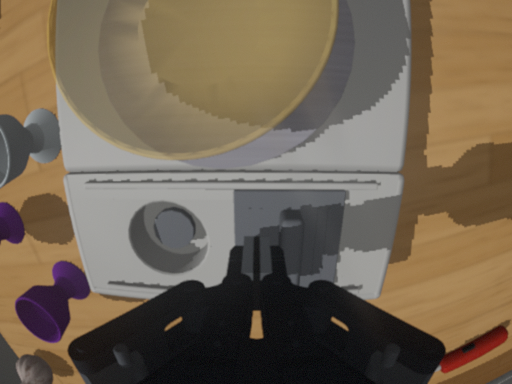

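The force rose to 7 N and the tool was blocked, so the cover is at its end stop. The tare well is fully open at (169,237). Next I back off, lift and move over the tare well.

```bash
python3 -m crank '[{"delta_rot":[0,0,0],"xyz":[0,-0.006,0],"fingers":1},{"delta_rot":[0,0,0],"xyz":[0,-0.008,-0.02],"fingers":1},{"delta_rot":[0,0,0],"xyz":[0,-0.02,-0.025],"fingers":1},{"delta_rot":[0,0,0],"xyz":[0,-0.04,-0.025],"fingers":1},{"delta_rot":[0,0,0],"xyz":[0,-0.058,-0.025],"fingers":1},{"delta_rot":[0,0,0],"xyz":[0,-0.058,-0.025],"fingers":1},{"delta_rot":[0,0,0],"xyz":[0,-0.058,-0.025],"fingers":1}]'
python3 - <<'E'
from h import *
here()
im=cv2.imread('pics/w4.png')
g=cv2.cvtColor(im,cv2.COLOR_BGR2GRAY)
c=cam('wrist')
cv2.imwrite('pics/w5.png',c['img'][:,:,::-1])
print([ (r['pixel'],r['score']) for r in search_frame('wrist','tare_well')[:2]])
E
```

```text
t: 7.7
eef_pos: [0.5298, 0.0176, 0.0769]
tool_rot: [0.0, 0.995, -0.098, -0.0]
contact_force: [-0.8, -0.5, -0.4]
gripper_width: -0.001
grasp_force: 0.0
t 7.7 scale mm [-0.1 36.3 76.9] F [-0.6 -0.7 -0.4] w -0.0 tilt err [0.05 0.04 0.09]
[([295.8, 180.7], 0.88)]
```

View pics/w5.png

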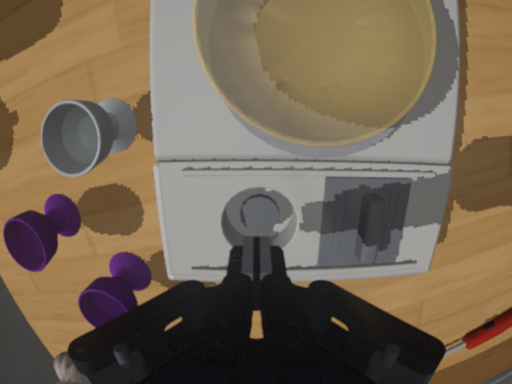

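The fingertips are centred over the tare well (mouth about (259,218), tips at column 256), and the cover is aside at (363,222). Now I press the key.

```bash
python3 -m crank '[{"delta_rot":[0,0,0],"xyz":[0,0,0.02],"fingers":1},{"delta_rot":[0,0,0],"xyz":[0,0,0.03],"fingers":1},{"delta_rot":[0,0,0],"xyz":[0,0,0.038],"fingers":1},{"delta_rot":[0,0,0],"xyz":[0,0,0.044],"fingers":1},{"delta_rot":[0,0,0],"xyz":[0,0,0.048],"fingers":1},{"delta_rot":[0,0,0],"xyz":[0,0,0.051],"fingers":1},{"delta_rot":[0,0,0],"xyz":[0,0,0.053],"fingers":1},{"delta_rot":[0,0,0],"xyz":[0,0,0.055],"fingers":1},{"delta_rot":[0,0,0],"xyz":[0,0,0.056],"fingers":1}]'; python3 -c "
from h import *
here()"
```

```text
t: 8.7
eef_pos: [0.5302, 0.0175, 0.0227]
tool_rot: [0.0, 0.995, -0.098, -0.0]
contact_force: [-8.6, -1.4, 26.1]
gripper_width: 0.001
grasp_force: 13.4
t 8.7 scale mm [ 0.3 36.2 22.7] F [-8.2 -3.1 26.1] w 0.0 tilt err [ 0.05 -0.    0.03]
```

```bash
python3 -m crank '[{"delta_rot":[0,0,0],"xyz":[0,0,-0.001],"fingers":1},{"delta_rot":[0,0,0],"xyz":[0,0,-0.001],"fingers":1},{"delta_rot":[0,0,0],"xyz":[0,0,-0.001],"fingers":1}]'; python3 -c "
from h import *
here()"
```

```text
t: 9.0
eef_pos: [0.5302, 0.0175, 0.023]
tool_rot: [0.0, 0.995, -0.098, 0.0]
contact_force: [-3.5, -1.1, 8.6]
gripper_width: 0.003
grasp_force: 4.5
t 9.0 scale mm [ 0.3 36.2 23. ] F [-3.2 -1.7  8.6] w 0.0 tilt err [ 0.02 -0.02  0.04]
```

```bash
python3 -m crank '[{"delta_rot":[0,0,0],"xyz":[0,0,0],"fingers":1},{"delta_rot":[0,0,0],"xyz":[0,0,0],"fingers":1},{"delta_rot":[0,0,0],"xyz":[0,0,0],"fingers":1},{"delta_rot":[0,0,0],"xyz":[0,0,0],"fingers":1},{"delta_rot":[0,0,0],"xyz":[0,0,0],"fingers":1},{"delta_rot":[0,0,0],"xyz":[0,0,0],"fingers":1},{"delta_rot":[0,0,0],"xyz":[0,0,0],"fingers":1},{"delta_rot":[0,0,0],"xyz":[0,0,0],"fingers":1},{"delta_rot":[0,0,0],"xyz":[0,0,0],"fingers":1},{"delta_rot":[0,0,0],"xyz":[0,0,0],"fingers":1}]'; python3 -c "
from h import *
here()"
```

```text
t: 10.0
eef_pos: [0.5302, 0.0174, 0.023]
tool_rot: [0.0, 0.995, -0.098, 0.0]
contact_force: [-2.8, -1.2, 9.4]
gripper_width: 0.002
grasp_force: 4.5
t 10.0 scale mm [ 0.3 36.2 23. ] F [-2.5 -1.8  9.4] w 0.0 tilt err [ 0.02 -0.01  0.04]
```

```bash
python3 -m crank '[{"delta_rot":[0,0,0],"xyz":[0,0,-0.01],"fingers":1},{"delta_rot":[0,0,0],"xyz":[0,0,-0.035],"fingers":1},{"delta_rot":[0,0,0],"xyz":[0,0,-0.06],"fingers":1},{"delta_rot":[0,0,0],"xyz":[0,0.01,-0.065],"fingers":1},{"delta_rot":[0,0,0],"xyz":[0,0.04,-0.065],"fingers":1},{"delta_rot":[0,0,0],"xyz":[0,0.07,-0.065],"fingers":1},{"delta_rot":[0,0,0],"xyz":[0,0.098,-0.065],"fingers":1},{"delta_rot":[0,0,0],"xyz":[0,0.099,-0.065],"fingers":1},{"delta_rot":[0,0,0],"xyz":[0,0.099,-0.06],"fingers":1}]'; python3 -c "
from h import *
here();goto(0,-63,52)"
```

```text
t: 10.9
eef_pos: [0.511, -0.0805, 0.0824]
tool_rot: [0.0, 0.995, -0.099, 0.001]
contact_force: [-0.4, 0.3, -0.7]
gripper_width: 0.003
grasp_force: 0.0
t 10.9 scale mm [  0.7 -63.7  82.4] F [-0.5  0.3 -0.7] w 0.0 tilt err [-0.   -0.06 -0.09]
shift [-0.0007 -0.0006  0.0304] rot [-0.  -0.1 -0.1]
```

```bash
python3 -m crank '[{"delta_rot":[0,0,0],"xyz":[0,0,0.01],"fingers":1},{"delta_rot":[0,0,0],"xyz":[0,0,0.018],"fingers":1},{"delta_rot":[0,0,0],"xyz":[0,0,0.024],"fingers":1},{"delta_rot":[0,0,0],"xyz":[0,0,0.031],"fingers":1},{"delta_rot":[0,0,0],"xyz":[0,0,0.031],"fingers":1}]'; python3 -c "
from h import *
here()"
```

```text
t: 11.4
eef_pos: [0.5101, -0.079, 0.0501]
tool_rot: [-0.0, 0.995, -0.098, -0.001]
contact_force: [-0.2, 0.2, 0.5]
gripper_width: -0.003
grasp_force: 0.0
t 11.4 scale mm [ -0.4 -62.4  50.1] F [-0.2  0.2  0.5] w -0.0 tilt err [0.01 0.12 0.09]
```

```bash
python3 -m crank '[{"delta_rot":[0,0,0],"xyz":[0,-0.005,-0.002],"fingers":1},{"delta_rot":[0,0,0],"xyz":[0,-0.01,-0.002],"fingers":1},{"delta_rot":[0,0,0],"xyz":[0,-0.015,-0.002],"fingers":1},{"delta_rot":[0,0,0],"xyz":[0,-0.02,-0.002],"fingers":1},{"delta_rot":[0,0,0],"xyz":[0,-0.025,-0.002],"fingers":1},{"delta_rot":[0,0,0],"xyz":[0,-0.03,-0.002],"fingers":1},{"delta_rot":[0,0,0],"xyz":[0,-0.035,-0.002],"fingers":1},{"delta_rot":[0,0,0],"xyz":[0,-0.04,-0.002],"fingers":1}]'; python3 -c "
from h import *
here()"
```

```text
t: 12.2
eef_pos: [0.519, -0.0399, 0.0535]
tool_rot: [-0.0, 0.995, -0.098, 0.0]
contact_force: [-0.6, -1.5, 2.7]
gripper_width: -0.003
grasp_force: 1.5
t 12.2 scale mm [  0.6 -22.2  53.5] F [-0.3 -1.6  2.7] w -0.0 tilt err [-0.   -0.02  0.04]
```

```bash
python3 -m crank '[{"delta_rot":[0,0,0],"xyz":[0,-0.005,0],"fingers":1},{"delta_rot":[0,0,0],"xyz":[0,-0.01,0],"fingers":1},{"delta_rot":[0,0,0],"xyz":[0,-0.015,0],"fingers":1},{"delta_rot":[0,0,0],"xyz":[0,-0.02,0],"fingers":1},{"delta_rot":[0,0,0],"xyz":[0,-0.025,0],"fingers":1},{"delta_rot":[0,0,0],"xyz":[0,-0.03,0],"fingers":1},{"delta_rot":[0,0,0],"xyz":[0,-0.034,0],"fingers":1},{"delta_rot":[0,0,0],"xyz":[0,-0.037,0],"fingers":1},{"delta_rot":[0,0,0],"xyz":[0,-0.037,0],"fingers":1}]'; python3 -c "
from h import *
here()"
```

```text
t: 13.1
eef_pos: [0.526, -0.0033, 0.0533]
tool_rot: [-0.0, 0.995, -0.098, 0.0]
contact_force: [0.4, -0.4, -0.2]
gripper_width: 0.004
grasp_force: 0.1
t 13.1 scale mm [ 0.3 15.  53.3] F [ 0.4 -0.3 -0.2] w 0.0 tilt err [-0.03 -0.    0.08]
```

```bash
python3 -m crank '[{"delta_rot":[0,0,0],"xyz":[0,-0.002,0],"fingers":1},{"delta_rot":[0,0,0],"xyz":[0,-0.004,0],"fingers":1},{"delta_rot":[0,0,0],"xyz":[0,-0.005,0],"fingers":1},{"delta_rot":[0,0,0],"xyz":[0,-0.006,0],"fingers":1},{"delta_rot":[0,0,0],"xyz":[0,-0.006,0],"fingers":1}]'; python3 -c "
from h import *
here()"
```

```text
t: 13.6
eef_pos: [0.5261, -0.0019, 0.053]
tool_rot: [0.002, 0.995, -0.1, -0.001]
contact_force: [-1.7, -10.3, 4.1]
gripper_width: 0.004
grasp_force: 5.5
t 13.6 scale mm [ 0.1 16.4 53. ] F [  0.3 -10.4   4.1] w 0.0 tilt err [ 0.26  0.09 -0.14]
```

```bash
python3 -m crank '[{"delta_rot":[0,0,0],"xyz":[0,0.006,0],"fingers":1},{"delta_rot":[0,0,0],"xyz":[0,0.012,0],"fingers":1},{"delta_rot":[0,0,0],"xyz":[0,0.012,-0.03],"fingers":1},{"delta_rot":[0,0,0],"xyz":[0,0.012,-0.07],"fingers":1},{"delta_rot":[0,0,0],"xyz":[0,0.012,-0.11],"fingers":1},{"delta_rot":[0,0,0],"xyz":[0,0.012,-0.11],"fingers":1},{"delta_rot":[0,0,0],"xyz":[0,0.012,-0.11],"fingers":1}]'
python3 - <<'E'
from h import *
here()
w=cam('wrist');cv2.imwrite('pics/w6.png',w['img'][:,:,::-1])
E
```

```text
t: 14.3
eef_pos: [0.5251, -0.0095, 0.164]
tool_rot: [-0.0, 0.995, -0.098, 0.001]
contact_force: [-0.3, -0.0, -0.4]
gripper_width: 0.001
grasp_force: 0.0
t 14.3 scale mm [  0.6   8.7 164. ] F [-0.3 -0.1 -0.4] w 0.0 tilt err [-0.04 -0.1   0.06]
```

View pics/w6.png

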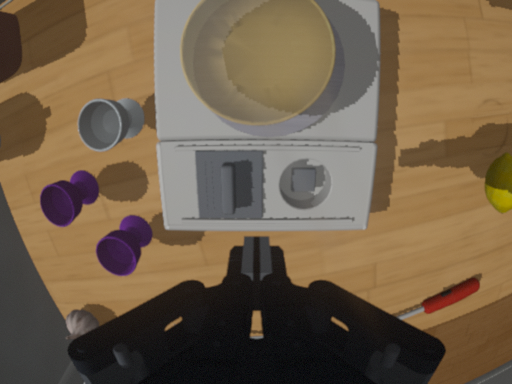

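The cover (230,185) is back over the tare well, against its stop. The unit well (305,185) is open with its key up, and the bowl and egg cup haven't moved. Handing in.

```bash
python3 -c "
from station import job
print(job.hand_in())"
```

```text
the job is handed in; nothing more can be done
None
```

I pushed the cover aside to its stop, held the tare key fully down for over 1 s, pushed the cover back to its closed stop and handed the job in. The hand-in gave no verdict, but the last picture showed the cover closed, the square key up, and the bowl and egg cup where they were.

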